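# Weigh the check plate with a flat lifter

### The arm

A 6-joint arm with a two-finger parallel gripper is mounted at the origin on the work surface. World frame = base frame: x ahead of the robot, y to its left, z up, the work surface at z = 0. Lengths are in m, angles in rad, forces in N, time in s.
With the tool pointing down it reaches from about 0.25 to 0.775 m from the base axis. Payload 4 kg.
Tool frame: the origin (TCP) lies at the centre of the arm's flange, where the gripper is bolted on; the fingertips stand 199 mm ahead of it and the grasp point (between the pads) lies 180 mm ahead of it (robot.tcp_to_tips is the z of the fingertips in the tool frame, in m); z points along the fingers, y is the line along which they close (so a half turn about z gives the same grasp; the last joint's range is limited). The gripper opens to 94 mm and grips with 3 to 60 N. Pads are 16 mm wide; open, the fingers measure 119 mm over their backs; the gripper's body (75 mm by 177 mm) begins 78 mm behind the grasp point.
Start: joints at [1.024, 0.087, 1.371, -0, 1.684, -0.103], TCP at [0.236, 0.497, 0.405] pointing down, gripper open.
Joint ranges: [-3.1, 3.1], [-0.76, 2.03], [0.27, 2.55], [-1.08, 4.22], [0.17, 2.65], [-2.57, 2.57]. Speed limits (rad/s): [2.79, 2.79, 3.14, 3.14, 3.14, 3.14].

### API

Orientations are given as [roll, pitch, yaw] about the fixed x, y, z axes, in that order (R = Rz(yaw) Ry(pitch) Rx(roll)).
In Python, from bench import robot gives the robot as it stands.
- The arm moves only by the tool play_rows, never from a script. Its arguments are lists of equal length, an entry for each row: "translation": the shift along the tool's x, y, z scaled (see below), a list of three; "twist": the turn, a rotation vector about the tool's x, y, z scaled (see below), a list of three; "gripper": the opening, from -1 (shut) to 1 (fully open). A call has 1 to 8 rows; each row shifts and turns the commanded pose from where the row before left it, along the tool's axes as they then stand; what a row does not reach is not made up. The controller multiplies each number of a shift by 0.04 m and each number of a turn by 0.1 rad. A row lasts 1/10 s, in which the tool goes at most 50 mm and 8.59 degrees, less where a joint would pass 70% of its speed; a pose out of reach is approached as far as the arm can. A call with a number of a shift or a turn outside -1 to 1 is refused whole. A call with a gripper value outside its range is refused whole. The fingers move at their own pace and stop on an object; the grip force is fixed at half the most. Time passes only in rows, so rows that do not move let the fingers close. It gives the time, the measured TCP pose, the force, the opening and the grip force at its end, in the units of the state.
- robot.get_obs(): the state, without advancing time (a new reading comes with each control period).
- robot.snapshot(name): name is "scene" or "side" or "wrist"; returns the picture (480x640x3 uint8, red, green, blue); there is no depth.
- robot.camera_model(name): a dict with "camera_matrix" (3x3 intrinsics, pixels), "rvec" (rotation vector, rad) and "tvec" (3), from world to camera coordinates, as OpenCV has them. Camera axes: x right, y down, z forward; pixel columns grow to the right and rows downward; lengths in m; the calibration is good to about 2 mm. A picture is of the moment at which its call begins: read the wrist's pose just before it. camera_model takes no time and is no camera call; for the wrist camera it gives the pose at the moment of the call.
- robot.close_job(): hands the job in; it is judged then, once.
Trained networks look in the newest picture that a camera, given by its name, has taken for a name from the list of things; names that differ only in an ending like _2 or _b are one class to them, and where a whole thing is asked for, a point or a joint stands for the part that bears it (a point fixed in the world has none). Each returns a list of dicts, best first, with "score" (0 to 1); they miss things now and then, are a little off and sometimes report something else, mostly with a low value. They report only what shows in the picture. A call takes as long as a camera call. They do not tell look-alikes from the thing itself.
- robot.recognise(name, camera): "centre" ([x, y, z] in m, in world coordinates, good to about 4 mm: the middle of the surface that is visible of it).
- robot.spot_point(name, camera): "centre" ([x, y, z] in m, in world coordinates, good to about 4 mm: a listed point, or the origin of a listed thing).
The state is a dict: "time": time; "joint_positions": joint angles; "qvel": joint speeds; "joint_torque": joint torques, N m; "tool_pos": TCP position; "ee_rot": TCP orientation; "wrist_force": force on the tool from outside, world axes, zero at the start; "wrist_torque": the same for the moment, N m; "width": finger opening in m; "finger_force": force on a finger pad.
Only numpy, scipy, OpenCV 4.12 (cv2) and the standard library are available. Lean on these libraries where they do the work, as an engineer would, in place of code of your own. Each camera call takes 0.05 s, during which the arm holds its last target. There are 200 camera calls.

### The job

Slide the blade of the flat lifter under the orange check plate, which lies on the bench in front of the steel fence, lift the plate on it and carry it level to the bench scale, never touching the plate with the gripper. Lower it onto the scale's two rails so that it is let down without a drop and lies flat, centred between the rails' red marks and square with them, and draw the lifter out from under it. Then lay the lifter flat on the green rectangle again and leave the yellow tape roll, the brass weight and the jar where they are.

Things in the scene. Friction and masses are not known exactly. Their poses are not given: they have to be found in the camera images.
- lifter_grip (a point): Centre of the black bar handle of the loose flat lifter, 52 mm above its blade's underside; x towards the blade's front edge, z up. Level bar 104 mm long (x), 24 mm wide (y), 26 mm high, gripped from above across its width; it stands on two 12 mm posts, 32 mm ahead of and behind this point.
- lifter_blade (a point): Middle of the underside of the lifter's flat steel blade, 62.5 mm ahead of the handle's centre and 52 mm lower; axes as lifter_grip. Blade 70 mm wide, 2 mm thick; it reaches from 40 mm behind the handle's centre to 165 mm ahead of it, about 125 mm of it free ahead of the front post. Flat on the bench at the start.
- lifter: The whole lifter, 0.30 kg: origin on the blade's underside, straight below the handle's centre; axes as lifter_grip.
- plate: Loose orange check plate, 140 x 140 x 9 mm, 0.15 to 0.31 kg, white and black spot on top. Origin: middle of its underside. Its lower edges are bevelled (5 mm up over the outer 6 mm), so a thin blade pushed along the bench runs under it. Flat on the bench, a side 2 to 17 mm from the fence and nearly parallel with it; pushed, it slides until it meets the fence.
- fence: Dark steel stop strip fixed to the bench, 170 mm long, 14 mm high. Origin: middle of the face that looks to the plate, at bench level; x points from the plate into the fence, y along the face. The plate lies on its -x side and the lifter goes in from there, along +x.
- scale: Fixed bench scale. Origin on the bench under the middle of the rails, x along them to the 62 mm high blue display head (starts 100 mm ahead); open at -x. Grey base 190 mm wide, from 80 mm behind, 20 mm high. Two aluminium rails 130 mm long, 16 wide, tops at 55 mm, 96 mm apart inside: the blade fits between, free down to the base; the plate spans both. Red marks outside: rail middles.
- bay: Green rectangle painted on the bench, 270 x 130 mm, long side along its x, with no thickness to feel; origin at its middle. The lifter starts on it.
- tape: Bystander: yellow tape roll, 90 mm across, 48 mm high, lying flat. Origin at the middle of its underside.
- weight: Bystander: brass weight, 54 mm across, 72 mm high. Origin at the middle of its underside.
- jar: Bystander: jar, 60 mm across, 85 mm high. Origin at the middle of its underside.
There are look-alikes about, which are no part of the job. What is meant by the fence is not purple, and is the smaller of those in its own colour. Several things look just like the plate: the one meant starts farthest from the robot's base.

How it is judged:
On the way, in this order (a step that is already met when the one before it is completed fails the run):
1. the plate is carried on the lifter, level and at least 30 mm above the bench (height (world z) of plate above 0.03 m and contact force between plate and lifter above 0.5 N and angle between plate's own z axis and vertical below 0.2 rad and contact force between plate and fence below 0.1 N and contact force between plate and scale below 0.1 N), for 0.3 s.
2. the plate lies on the scale's rails and the lifter no longer touches it (contact force between plate and scale above 0.5 N and contact force between plate and lifter below 0.05 N and horizontal distance between plate and scale below 0.03 m and angle between plate's own z axis and vertical below 0.06 rad), for 0.3 s.
At the end, for the whole second after the job is handed in: Plate at rest, flat on both rails (within 2 deg, underside at rail height), centre within 20 mm along and 18 mm across of the rails' middle, square within 10 deg; lifter clear of it, released, flat on the bench, its blade's middle within 60 mm of the green rectangle's middle (x of plate in the frame of scale between -0.02 and 0.02 m and y of plate in the frame of scale between -0.018 and 0.018 m and (angle between the x axis of plate and the x axis of scale, either way round below 0.17 rad or angle between the x axis of plate and the y axis of scale, either way round below 0.17 rad) and angle between plate's own z axis and vertical below 0.04 rad and height (world z) of plate between 0.051 and 0.059 m and contact force between plate and lifter below 0.05 N and linear speed of each of plate, lifter below 0.02 m/s and horizontal distance between lifter_blade and bay below 0.06 m and height (world z) of lifter_blade below 0.006 m and angle between lifter's own z axis and vertical below 0.06 rad); the robot touches nothing.
It fails at once if the gripper touches the plate (contact force between the fingers and plate above 0.5 N).
It fails at once if the plate is tipped by more than about 23 degrees (angle between plate's own z axis and vertical above 0.4 rad).
It fails at once if the plate leaves the lifter while more than 20 mm above the rails (it is dropped) (height (world z) of plate above 0.075 m and (z of plate in the frame of lifter above 0.02 m or z of plate in the frame of lifter below -0.015 m or horizontal distance between plate and lifter above 0.2 m)).
It fails at once if the tape roll, the weight or the jar is moved by more than 20 mm (distance of any of tape, weight, jar from where it was at the start of the episode above 0.02 m).
It also fails if it takes over 54 s, if anything falls off the work surface, if the arm or the gripper's body presses on something with over 40 N, if the wrist force passes 120 N, or if a joint passes its speed limit or range.

## Working session

There is one attempt and no reset: what is moved stays moved. The work goes in short steps, Python scripts to look and compute and a tool call to move; the robot and the scene stay as the last step left them, time stands still between calls to the robot, and variables do not carry over. Pictures are saved under pics/ and viewed, at most 12 in all, crops included, and the job is handed in when it is done.

Besides the shell and the picture viewer there is one more tool, called after "Request:" by a JSON object that holds its "op" and its "data", one argument or row to a line. play_rows: Moves the arm, as the interface text tells. Its arguments: {"type":"object","properties":{"translation":{"type":"array","items":{"type":"array","items":{"type":"number","minimum":-1,"maximum":1}}},"twist":{"type":"array","items":{"type":"array","items":{"type":"number","minimum":-1,"maximum":1}}},"gripper":{"type":"array","items":{"type":"number"}}},"required":["translation","twist","gripper"]}

```bash
mkdir -p pics; ls
python3 - <<'E'
from bench import robot
import cv2
for c in ("scene","side"):
    im=robot.snapshot(c); cv2.imwrite(f"pics/{c}0.png",im[:,:,::-1])
    m=robot.camera_model(c); print(c,m["camera_matrix"],m["rvec"],m["tvec"])
    for n in ("lifter_grip","lifter_blade","plate","fence","scale","bay","tape","weight","jar"):
        for r in robot.spot_point(n,c): print(c,n,[round(float(v),3) for v in r["centre"]],round(r["score"],2))
print(robot.get_obs())
E
```

```text
pics
scene [[452.26739002   0.         316.7883659 ]
 [  0.         452.26739002 240.78520061]
 [  0.           0.           1.        ]] [ 2.15334727  0.99548902 -0.43791633] [-0.35710148 -0.16888891  1.40417773]
scene lifter_grip [0.47, -0.006, 0.055] 0.58
scene lifter_blade [0.531, -0.015, -0.003] 0.91
scene plate [0.543, 0.256, 0.001] 0.82
scene plate [0.204, 0.332, -0.001] 0.79
scene fence [0.546, 0.552, 0.001] 0.74
scene fence [0.595, 0.317, -0.003] 0.72
scene fence [0.763, 0.157, 0.002] 0.64
scene scale [0.597, -0.259, -0.004] 0.66
scene bay [0.533, -0.03, 0.002] 0.67
scene tape [0.73, -0.008, 0.001] 0.68
scene weight [0.36, 0.457, -0.001] 0.83
scene jar [0.363, -0.452, -0.004] 0.79
side [[579.68933679   0.         314.60480398]
 [  0.         579.68933679 237.30970358]
 [  0.           0.           1.        ]] [ 0.59673805 -2.66422125  1.14010637] [0.47010779 0.17528473 1.6850171 ]
side lifter_blade [0.533, -0.019, -0.003] 0.65
side plate [0.205, 0.335, 0.002] 0.96
side plate [0.547, 0.257, 0.004] 0.88
side fence [0.598, 0.318, 0.004] 0.92
side fence [0.541, 0.549, -0.002] 0
[... 276 characters left out ...]
, 'joint_positions': array([ 1.02391364e+00,  8.71823765e-02,  1.37063159e+00,  9.16910170e-06,
        1.68361184e+00, -1.03086045e-01]), 'qvel': array([ 4.60215135e-04,  1.26131523e-03,  1.49969090e-04,  8.48223570e-04,
       -4.40589861e-04, -6.13639722e-06]), 'joint_torque': array([-4.76425084e-04, -3.40038621e+01, -3.02606499e+01,  7.18178088e-02,
        2.35180452e-02,  1.32493943e-05]), 'tool_pos': array([0.23615409, 0.49672859, 0.40475027]), 'ee_rot': array([3.14142576e+00, 8.10661049e-06, 2.69779704e+00]), 'wrist_force': array([-0.56260353,  0.21458523, -0.18535472]), 'wrist_torque': array([-0.03876283,  0.05428929,  0.01251347]), 'finger_force': 0.0, 'width': 0.09384258529760181}
```

View pics/scene0.png

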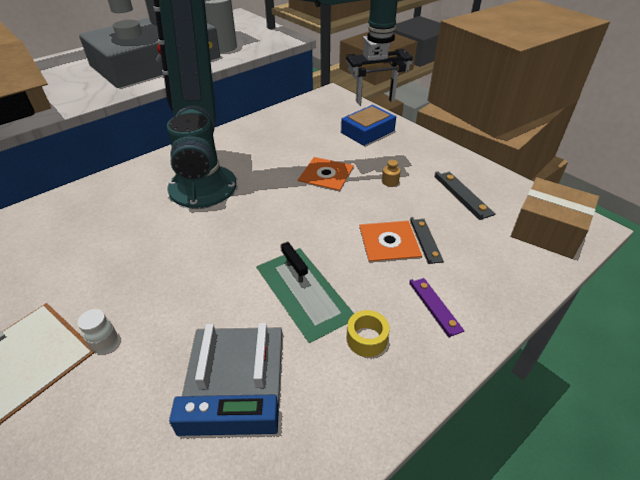

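View pics/side0.png

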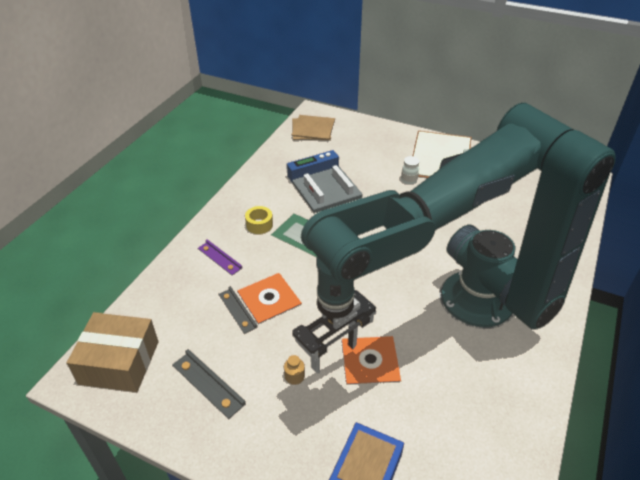

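The scene picture shows two orange plates, at (390,240) and (326,173). There are three strips: small dark (427,240), large dark (464,194) and purple (436,306). I choose the plate at (390,240), which is farthest from the base, and the small dark fence at (427,240). Next I measure orientations on rectified views.

```bash
cat > h.py <<'E'
import numpy as np, cv2
def rect(im,m,z,x0,x1,y0,y1,s=1000):
    """top view: col=(y1-y)*s , row=(x1-x)*s"""
    R=cv2.Rodrigues(np.array(m["rvec"],float))[0];t=np.array(m["tvec"],float).reshape(3);K=np.array(m["camera_matrix"])
    H=K@np.c_[R[:,0],R[:,1],R[:,2]*z+t]           # world (x,y,1)->pix
    A=np.array([[0,-1/s,x1],[-1/s,0,y1],[0,0,1]])  # out(col,row,1)->world
    return cv2.warpPerspective(im,H@A,(int((y1-y0)*s),int((x1-x0)*s)),flags=cv2.INTER_LINEAR|cv2.WARP_INVERSE_MAP)
def fit(mask,x1,y1,s=1000,n=1):
    mask=cv2.morphologyEx(mask.astype(np.uint8)*255,cv2.MORPH_OPEN,np.ones((5,5)))
    cs=sorted(cv2.findContours(mask,cv2.RETR_EXTERNAL,cv2.CHAIN_APPROX_NONE)[0],key=cv2.contourArea)[::-1][:n]
    out=[]
    for c in cs:
        r=cv2.minAreaRect(c);b=cv2.boxPoints(r)
        w=np.c_[x1-b[:,1]/s,y1-b[:,0]/s]
        e=[w[1]-w[0],w[2]-w[1]];L=[np.hypot(*v) for v in e];k=int(np.argmax(L))
        out.append((w.mean(0).round(4),"L,W",round(L[k],4),round(L[1-k],4),"ang long",round(float(np.degrees(np.arctan2(e[k][1],e[k][0]))),2)))
    return out
E
python3 - <<'E'
from h import *
from bench import robot
for c in ("scene","side"):
    im=cv2.imread(f"pics/{c}0.png");m=robot.camera_model(c)
    def go(name,z,box,f,n=1):
        r=rect(im,m,z,*box);h=cv2.cvtColor(r,cv2.COLOR_BGR2HSV).astype(int)
        for q in fit(f(h[...,0],h[...,1],h[...,2]),box[1],box[3],n=n):print(c,name,*q)
    go("plate",.009,(.42,.68,.15,.37),lambda h,s,v:(h<14)&(s>150)&(v>80))
    go("fence",.014,(.48,.72,.25,.42),lambda h,s,v:(v<95)&(s<110))
    go("bay",0,(.35,.7,-.2,.12),lambda h,s,v:(h>60)&(h<95)&(s>70)|((v<170)&(s<60)))
    go("rails",.055,(.48,.72,-.4,-.12),lambda h,s,v:(v>165)&(s<40),3)
    go("head",.062,(.48,.8,-.42,-.08),lambda h,s,v:(h>100)&(h<125)&(s>130))
    go("bar",.065,(.35,.6,-.12,.12),lambda h,s,v:(v<45))
    if c=="scene":
        r=rect(im,m,0.0,.3,.8,-.45,.4); cv2.imwrite("pics/top.png",r[:, :][::1,::1] if r.shape[1]<=800 else cv2.resize(r,(800,int(r.shape[0]*800/r.shape[1]))))
E
```

```text
scene plate [0.5507 0.2558] L,W 0.1414 0.1393 ang long -33.98
scene fence [0.6136 0.3268] L,W 0.1784 0.0412 ang long -32.91
scene bay [ 0.5131 -0.0214] L,W 0.3126 0.1327 ang long -8.99
scene rails [ 0.6005 -0.2595] L,W 0.279 0.239 ang long -90.0
scene rails [ 0.649  -0.3845] L,W 0.015 0.014 ang long -90.0
scene rails [ 0.665 -0.365] L,W 0.014 0.014 ang long -90.0
scene head [ 0.7062 -0.3449] L,W 0.1912 0.0718 ang long -129.19
scene bar [ 0.4896 -0.0176] L,W 0.1312 0.0367 ang long -10.74
side plate [0.5451 0.259 ] L,W 0.1366 0.1362 ang long -34.11
side fence [0.5932 0.331 ] L,W 0.1639 0.0094 ang long -32.36
side bay [ 0.4462 -0.1201] L,W 0.2298 0.1851 ang long -118.71
side rails [ 0.546  -0.3285] L,W 0.141 0.13 ang long -90.0
side rails [ 0.669 -0.16 ] L,W 0.102 0.08 ang long 180.0
side rails [ 0.6276 -0.2169] L,W 0.1315 0.0203 ang long -38.9
side head [ 0.6583 -0.3638] L,W 0.0949 0.0396 ang long -131.19
side bar [0.3548 0.0746] L,W 0.0459 0.0091 ang long -100.12
```

View pics/top.png

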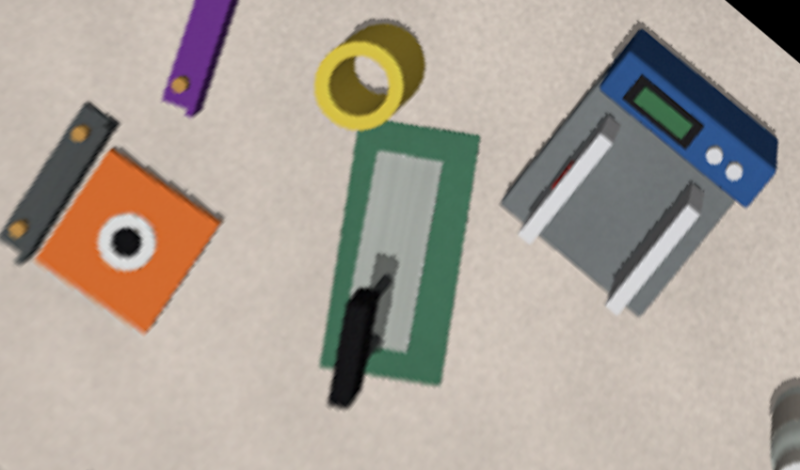

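The top view matches the expected sizes: plate about 140 mm square with its fence, lifter on the green bay, and rails open to the lower left. I write a planner and start the approach.

```bash
cat > plan.py <<'E'
import numpy as np
from scipy.spatial.transform import Rotation as Ro
def down(yaw,pitch=0): # tool down, yaw deg = direction of tool x; pitch deg about tool y
    return Ro.from_euler('xyz',[np.pi,0,np.radians(yaw)])*Ro.from_euler('y',np.radians(pitch))
def plan(p0,R0,p1,R1,n,long=None):
    """rows of straight move p0->p1, n rows; prints in units, simulates the rounding"""
    p=np.array(p0,float);R=R0;d=(R0.inv()*R1).as_rotvec()
    if long is not None: d=np.array(long)
    T=[];W=[]
    for i in range(1,n+1):
        s=i/n;pt=np.array(p0)+s*(np.array(p1)-p0);Rt=R0*Ro.from_rotvec(d*s) if i<n else R1
        v=np.round(R.inv().apply(pt-p)/.04,2)+0.;w=np.round((R.inv()*Rt).as_rotvec()/.1,2)+0.
        T.append(v.tolist());W.append(w.tolist());p=p+R.apply(v*.04);R=R*Ro.from_rotvec(w*.1)
        assert np.abs(v).max()<=1 and np.abs(w).max()<=1,(v,w)
    for k in range(0,n,8):print("T",T[k:k+8],"\nW",W[k:k+8])
    print("end",p.round(4),np.degrees(R.as_euler('xyz')).round(2))
    return p,R
def now():
    from bench import robot
    o=robot.get_obs();return o["tool_pos"],Ro.from_euler('xyz',o["ee_rot"]),o
E
python3 - <<'E'
from plan import *
p,R,o=now();print(o["time"])
plan(p,R,[.50,-.012,.34],down(-9.5),32)
E
```

```text
1.0
T [[-0.36, -0.27, 0.05], [-0.38, -0.24, 0.05], [-0.4, -0.2, 0.05], [-0.41, -0.17, 0.05], [-0.43, -0.13, 0.05], [-0.44, -0.09, 0.05], [-0.44, -0.05, 0.05], [-0.45, -0.01, 0.05]] 
W [[0.0, 0.0, 0.89], [0.0, 0.0, 0.9], [0.0, 0.0, 0.89], [0.0, 0.0, 0.9], [0.0, 0.0, 0.89], [0.0, 0.0, 0.9], [0.0, 0.0, 0.89], [0.0, 0.0, 0.9]]
T [[-0.45, 0.03, 0.05], [-0.44, 0.07, 0.06], [-0.43, 0.11, 0.05], [-0.42, 0.15, 0.05], [-0.41, 0.19, 0.05], [-0.39, 0.22, 0.05], [-0.37, 0.25, 0.05], [-0.35, 0.29, 0.05]] 
W [[0.0, 0.0, 0.89], [0.0, 0.0, 0.9], [0.0, 0.0, 0.89], [0.0, 0.0, 0.9], [0.0, 0.0, 0.89], [0.0, 0.0, 0.9], [0.0, 0.0, 0.89], [0.0, 0.0, 0.9]]
T [[-0.31, 0.31, 0.05], [-0.29, 0.35, 0.05], [-0.26, 0.36, 0.05], [-0.22, 0.39, 0.05], [-0.19, 0.41, 0.05], [-0.14, 0.42, 0.05], [-0.12, 0.43, 0.05], [-0.07, 0.45, 0.05]] 
W [[0.0, 0.0, 0.89], [0.0, 0.0, 0.9], [0.0, 0.0, 0.89], [0.0, 0.0, 0.9], [0.0, 0.0, 0.89], [0.0, 0.0, 0.9], [0.0, 0.0, 0.89], [0.0, 0.0, 0.9]]
T [[-0.03, 0.44, 0.05], [0.01, 0.45, 0.05], [0.05, 0.45, 0.05], [0.08, 0.43, 0.06], [0.13, 0.43, 0.05], [0.17, 0.42, 0.05], [0.2, 0.4, 0.05], [0.23, 0.38, 0.05]] 
W [[0.0, 0.0, 0.89], [0.0, 0.0, 0.9], [0.0, 0.0, 0.89], [0.0, 0.0, 0.9], [0.0, 0.0, 0.89], [0.0, 0.0, 0.9], [0.0, 0.0, 0.89], [0.0, 0.0, 0.9]]
end [ 0.4999 -0.0119  0.3399] [-179.99   -0.     -9.52]
```

Request:
{"op": "play_rows", "data": {
  "translation": [
    [-0.36, -0.27, 0.05],
    [-0.38, -0.24, 0.05],
    [-0.4, -0.2, 0.05],
    [-0.41, -0.17, 0.05],
    [-0.43, -0.13, 0.05],
    [-0.44, -0.09, 0.05],
    [-0.44, -0.05, 0.05],
    [-0.45, -0.01, 0.05]
  ],
  "twist": [
    [0, 0, 0.89],
    [0, 0, 0.9],
    [0, 0, 0.89],
    [0, 0, 0.9],
    [0, 0, 0.89],
    [0, 0, 0.9],
    [0, 0, 0.89],
    [0, 0, 0.9]
  ],
  "gripper": [1, 1, 1, 1, 1, 1, 1, 1]
}}

```text
time: 1.8
tool_pos: [0.3022, 0.3688, 0.3887]
ee_rot: [3.141, -0.0, 1.978]
wrist_force: [0.3, 0.1, -0.3]
width: 0.0941
finger_force: 0.0
```

Request:
{"op": "play_rows", "data": {
  "translation": [
    [-0.45, 0.03, 0.05],
    [-0.44, 0.07, 0.06],
    [-0.43, 0.11, 0.05],
    [-0.42, 0.15, 0.05],
    [-0.41, 0.19, 0.05],
    [-0.39, 0.22, 0.05],
    [-0.37, 0.25, 0.05],
    [-0.35, 0.29, 0.05]
  ],
  "twist": [
    [0, 0, 0.89],
    [0, 0, 0.9],
    [0, 0, 0.89],
    [0, 0, 0.9],
    [0, 0, 0.89],
    [0, 0, 0.9],
    [0, 0, 0.89],
    [0, 0, 0.9]
  ],
  "gripper": [1, 1, 1, 1, 1, 1, 1, 1]
}}

```text
time: 2.6
tool_pos: [0.3683, 0.2415, 0.3723]
ee_rot: [3.141, -0.0, 1.262]
wrist_force: [0.1, 0.2, 1.0]
width: 0.0939
finger_force: 0.0
```

Request:
{"op": "play_rows", "data": {
  "translation": [
    [-0.31, 0.31, 0.05],
    [-0.29, 0.35, 0.05],
    [-0.26, 0.36, 0.05],
    [-0.22, 0.39, 0.05],
    [-0.19, 0.41, 0.05],
    [-0.14, 0.42, 0.05],
    [-0.12, 0.43, 0.05],
    [-0.07, 0.45, 0.05]
  ],
  "twist": [
    [0, 0, 0.89],
    [0, 0, 0.9],
    [0, 0, 0.89],
    [0, 0, 0.9],
    [0, 0, 0.89],
    [0, 0, 0.9],
    [0, 0, 0.89],
    [0, 0, 0.9]
  ],
  "gripper": [1, 1, 1, 1, 1, 1, 1, 1]
}}

```text
time: 3.4
tool_pos: [0.4343, 0.1143, 0.3563]
ee_rot: [3.141, -0.0, 0.546]
wrist_force: [-0.7, 1.1, -0.1]
width: 0.0942
finger_force: 0.0
```

Request:
{"op": "play_rows", "data": {
  "translation": [
    [-0.03, 0.44, 0.05],
    [0.01, 0.45, 0.05],
    [0.05, 0.45, 0.05],
    [0.08, 0.43, 0.06],
    [0.13, 0.43, 0.05],
    [0.17, 0.42, 0.05],
    [0.2, 0.4, 0.05],
    [0.23, 0.38, 0.05]
  ],
  "twist": [
    [0, 0, 0.89],
    [0, 0, 0.9],
    [0, 0, 0.89],
    [0, 0, 0.9],
    [0, 0, 0.89],
    [0, 0, 0.9],
    [0, 0, 0.89],
    [0, 0, 0.9]
  ],
  "gripper": [1, 1, 1, 1, 1, 1, 1, 1]
}}

```text
time: 4.2
tool_pos: [0.5002, -0.0126, 0.3399]
ee_rot: [-3.141, -0.0, -0.17]
wrist_force: [0.3, 0.2, -0.1]
width: 0.0938
finger_force: 0.0
```

Run:
```python
from h import *
from bench import robot
m=robot.camera_model("wrist");im=robot.snapshot("wrist")[:,:,::-1].copy();cv2.imwrite("pics/w1.png",im)
R=cv2.Rodrigues(np.array(m["rvec"]))[0];print("cam pos",(-R.T@np.array(m["tvec"]).reshape(3)).round(3))
for n in ("lifter_grip","lifter_blade"): print(n,robot.spot_point(n,"wrist"),robot.spot_point(n,"side"))
box=(.36,.74,-.15,.12)
r=rect(im,m,.065,*box);cv2.imwrite("pics/w1r.png",r)
h=cv2.cvtColor(r,cv2.COLOR_BGR2HSV)
print(*fit(h[...,2]<45,box[1],box[3],n=3),sep="\n")
```

```text
cam pos [ 0.566 -0.025  0.32 ]
lifter_grip [{'centre': [0.479, -0.0053, 0.0513], 'score': 0.66}] []
lifter_blade [{'centre': [0.5361, -0.0209, 0.0014], 'score': 0.83}] [{'centre': [0.5326, -0.0188, -0.0026], 'score': 0.65}]
(array([ 0.6845, -0.0145], dtype=float32), 'L,W', np.float32(0.269), np.float32(0.111), 'ang long', -90.0)
(array([ 0.4516, -0.0245], dtype=float32), 'L,W', np.float32(0.2801), np.float32(0.1432), 'ang long', -101.5)
```

View pics/w1.png

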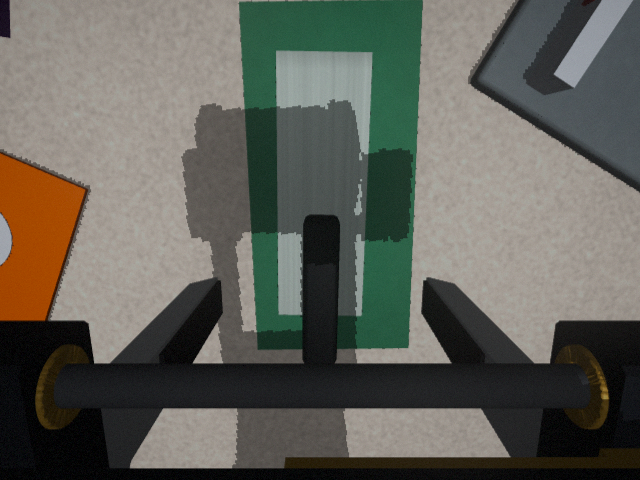

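```bash
cat >> h.py <<'E'
def ray(m,px,z):
    R=cv2.Rodrigues(np.array(m["rvec"],float))[0];t=np.array(m["tvec"],float).reshape(3)
    d=R.T@np.linalg.inv(np.array(m["camera_matrix"]))@[px[0],px[1],1];c=-R.T@t
    return (c+d*(z-c[2])/d[2])[:2]
E
python3 - <<'E'
from h import *
from bench import robot
m=robot.camera_model("wrist")
P=[ray(m,p,.002) for p in((276,51),(372,53),(278,315),(362,318))]
print(np.round(P,4)); f=(P[0]+P[1])/2;b=(P[2]+P[3])/2;d=f-b
print("len",np.hypot(*d),"yaw",np.degrees(np.arctan2(d[1],d[0])),"grip",b+d*40/205,"width",np.hypot(*(P[0]-P[1])))
print("bar front top",ray(m,(303,263),.065),ray(m,(339,263),.065))
print("plate corner",ray(m,(89,188),.009),"bay",[ray(m,p,0).round(3) for p in((240,2),(422,2),(258,348),(408,348))])
E
```

```text
[[ 0.6384 -0.0022]
 [ 0.6257 -0.0705]
 [ 0.437   0.0349]
 [ 0.4228 -0.0344]]
len 0.2054313352336954 yaw -10.266242217872252 grip [ 0.46932401 -0.00687581] width 0.06942487636189788
bar front top [4.95710301e-01 3.87382056e-04] [ 0.49186027 -0.0228149 ]
plate corner [0.56549491 0.15617644] bay [array([0.674, 0.017]), array([ 0.653, -0.11 ]), array([0.409, 0.058]), array([ 0.388, -0.07 ])]
```

Request:
{"op": "play_rows", "data": {
  "translation": [
    [-0.04, 0, 0.8],
    [0, 0, 0.8],
    [0, 0, 0.7],
    [0, 0, 0.35],
    [0, 0, 0],
    [0, 0, 0],
    [0, 0, 0],
    [0, 0, 0]
  ],
  "twist": [
    [0, 0, 0.09],
    [0, 0, 0],
    [0, 0, 0],
    [0, 0, 0],
    [0, 0, 0],
    [0, 0, 0],
    [0, 0, 0],
    [0, 0, 0]
  ],
  "gripper": [1, 1, 1, 1, 1, -1, -1, -1]
}}

```text
time: 5.25
tool_pos: [0.499, -0.0117, 0.2357]
ee_rot: [-3.141, -0.003, -0.175]
wrist_force: [0.6, 0.4, -0.2]
width: 0.0736
finger_force: 0.0
```

Request:
{"op": "play_rows", "data": {
  "translation": [
    [0, 0, 0],
    [0, 0, 0],
    [0, 0, 0],
    [0, 0, 0],
    [0, 0, 0]
  ],
  "twist": [
    [0, 0, 0],
    [0, 0, 0],
    [0, 0, 0],
    [0, 0, 0],
    [0, 0, 0]
  ],
  "gripper": [-1, -1, -1, -1, -1]
}}

```text
time: 5.75
tool_pos: [0.4983, -0.0117, 0.2338]
ee_rot: [-3.142, 0.0, -0.175]
wrist_force: [0.6, 0.5, -0.7]
width: 0.0335
finger_force: 0.0
```

Request:
{"op": "play_rows", "data": {
  "translation": [
    [0, 0, 0],
    [0, 0, 0],
    [0, 0, 0],
    [0, 0, 0],
    [0, 0, -0.4],
    [0, 0, -0.5],
    [0, 0, -0.5],
    [0, 0, 0]
  ],
  "twist": [
    [0, 0, 0],
    [0, 0, 0],
    [0, 0, 0],
    [0, 0, 0],
    [0, 0, 0],
    [0, 0, 0],
    [0, 0, 0],
    [0, 0, 0]
  ],
  "gripper": [-1, -1, -1, -1, -1, -1, -1, -1]
}}

```text
time: 6.55
tool_pos: [0.4991, -0.0118, 0.2923]
ee_rot: [-3.141, -0.005, -0.175]
wrist_force: [1.3, -0.4, -2.7]
width: 0.0237
finger_force: 30.0
```

Run:
```python
from plan import *
import numpy as np
p,R,o=now();print(p.round(4),np.degrees(R.as_euler('xyz')).round(2),o["width"],o["finger_force"],o["wrist_force"],o["wrist_torque"])
plan(p,R,[.4256,.0715,.285],down(56.5),16)
```

```text
[ 0.4991 -0.0118  0.2923] [-179.98   -0.31  -10.04] 0.02371649828974507 29.965935945510864 [ 1.33119233 -0.41541471 -2.66156633] [-0.04838886  0.10003089 -0.00508175]
T [[-0.14, -0.11, 0.01], [-0.12, -0.12, 0.01], [-0.12, -0.12, 0.01], [-0.11, -0.14, 0.01], [-0.1, -0.14, 0.01], [-0.09, -0.15, 0.02], [-0.08, -0.15, 0.01], [-0.06, -0.16, 0.01]] 
W [[0.0, 0.0, -0.73], [0.0, -0.01, -0.72], [0.01, 0.0, -0.73], [0.0, 0.0, -0.72], [0.0, -0.01, -0.73], [0.0, 0.0, -0.73], [0.0, 0.0, -0.72], [0.0, 0.0, -0.73]]
T [[-0.06, -0.17, 0.01], [-0.04, -0.17, 0.01], [-0.03, -0.17, 0.01], [-0.02, -0.17, 0.01], [0.0, -0.17, 0.01], [0.01, -0.18, 0.01], [0.02, -0.17, 0.02], [0.03, -0.17, 0.01]] 
W [[0.01, -0.01, -0.72], [0.0, 0.0, -0.73], [0.0, 0.0, -0.72], [0.0, -0.01, -0.73], [0.0, 0.0, -0.73], [0.0, 0.0, -0.72], [0.01, -0.01, -0.73], [0.0, 0.0, -0.72]]
end [0.4257 0.0715 0.2849] [-179.99    0.     56.48]
```

Request:
{"op": "play_rows", "data": {
  "translation": [
    [-0.14, -0.11, 0],
    [-0.12, -0.12, 0],
    [-0.12, -0.12, 0],
    [-0.11, -0.14, 0],
    [-0.1, -0.14, 0],
    [-0.09, -0.15, 0],
    [-0.08, -0.15, 0],
    [-0.06, -0.16, 0]
  ],
  "twist": [
    [0, 0, -0.73],
    [0, 0, -0.72],
    [0, 0, -0.73],
    [0, 0, -0.72],
    [0, 0, -0.73],
    [0, 0, -0.73],
    [0, 0, -0.72],
    [0, 0, -0.73]
  ],
  "gripper": [-1, -1, -1, -1, -1, -1, -1, -1]
}}

```text
time: 7.35
tool_pos: [0.461, 0.03, 0.2879]
ee_rot: [-3.14, 0.003, 0.409]
wrist_force: [-0.2, 0.5, -2.3]
width: 0.0241
finger_force: 30.0
```

Request:
{"op": "play_rows", "data": {
  "translation": [
    [-0.06, -0.17, 0],
    [-0.04, -0.17, 0],
    [-0.03, -0.17, 0],
    [-0.02, -0.17, 0],
    [0, -0.17, 0],
    [0.01, -0.18, 0],
    [0.02, -0.17, 0],
    [0.03, -0.17, 0]
  ],
  "twist": [
    [0, 0, -0.72],
    [0, 0, -0.73],
    [0, 0, -0.72],
    [0, 0, -0.73],
    [0, 0, -0.73],
    [0, 0, -0.72],
    [0, 0, -0.73],
    [0, 0, -0.72]
  ],
  "gripper": [-1, -1, -1, -1, -1, -1, -1, -1]
}}

```text
time: 8.15
tool_pos: [0.4241, 0.0717, 0.288]
ee_rot: [-3.139, 0.002, 0.989]
wrist_force: [0.4, 0.2, -2.5]
width: 0.0239
finger_force: 30.0
```

Request:
{"op": "play_rows", "data": {
  "translation": [
    [0, 0, 0],
    [0, 0, 0]
  ],
  "twist": [
    [0, 0, 0],
    [0, 0, 0]
  ],
  "gripper": [-1, -1]
}}

```text
time: 8.35
tool_pos: [0.4246, 0.0715, 0.2887]
ee_rot: [-3.14, 0.001, 0.985]
wrist_force: [-0.2, -0.4, -3.4]
width: 0.0239
finger_force: 30.0
```

Run:
```python
from h import *
from bench import robot
from plan import *
p,R,o=now();print(p.round(4),np.degrees(R.as_euler('xyz')).round(2))
m=robot.camera_model("wrist");im=robot.snapshot("wrist")[:,:,::-1].copy();cv2.imwrite("pics/w2.png",im)
np.savez("m2.npz",**{k:np.array(v) for k,v in m.items()})
box=(.42,.72,.12,.40)
h=cv2.cvtColor(rect(im,m,.009,*box),cv2.COLOR_BGR2HSV).astype(int)
print(fit((h[...,0]<14)&(h[...,1]>150)&(h[...,2]>60),box[1],box[3]))
for c in("wrist","scene"):
    if c=="scene": robot.snapshot(c)
    print(c,[(np.round(r["centre"],3),round(r["score"],2)) for n in("plate","fence","lifter_blade") for r in robot.spot_point(n,c)])
```

```text
[0.4246 0.0715 0.2887] [-1.7993e+02  6.0000e-02  5.6410e+01]
[]
wrist [(array([0.447, 0.101, 0.06 ]), 0.59)]
scene [(array([ 0.2  ,  0.333, -0.   ]), 0.79), (array([0.549, 0.254, 0.002]), 0.78), (array([ 0.764,  0.158, -0.   ]), 0.89), (array([ 0.594,  0.318, -0.004]), 0.7), (array([0.543, 0.552, 0.002]), 0.56), (array([0.442, 0.103, 0.052]), 0.95), (array([ 0.594,  0.316, -0.003]), 0.38)]
```

View pics/w2.png

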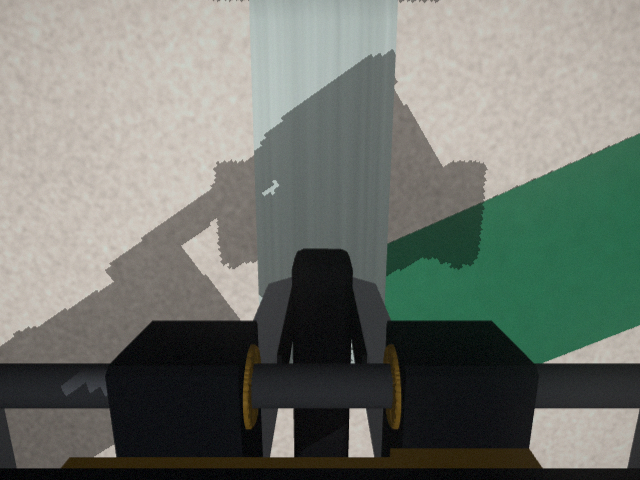

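Request:
{"op": "play_rows", "data": {
  "translation": [
    [0, 0, 0.5],
    [0, 0, 0.4],
    [0, 0, 0.3],
    [0, 0, 0.12],
    [0, 0, 0.05],
    [0, 0, 0],
    [0, 0, 0]
  ],
  "twist": [
    [0, 0, 0],
    [0, 0, 0],
    [0, 0, 0],
    [0, 0, 0],
    [0, 0, 0],
    [0, 0, 0],
    [0, 0, 0]
  ],
  "gripper": [-1, -1, -1, -1, -1, -1, -1]
}}

```text
time: 9.45
tool_pos: [0.4252, 0.0716, 0.2359]
ee_rot: [3.14, -0.001, 0.986]
wrist_force: [0.1, 1.0, -2.4]
width: 0.0238
finger_force: 30.0
```

Run:
```python
from plan import *
p,R,o=now();print(p.round(4),np.degrees(R.as_euler('xyz')).round(2),o["wrist_force"],o["wrist_torque"])
from bench import robot
import cv2
im=robot.snapshot("side")[:,:,::-1];cv2.imwrite("pics/s2.png",cv2.resize(im[220:380,180:400],(770,560)))
```

```text
[0.4252 0.0716 0.2359] [ 1.7993e+02 -6.0000e-02  5.6480e+01] [ 0.14399109  0.95340529 -2.37204696] [-0.05358588  0.09973279 -0.02366042]
```

View pics/s2.png

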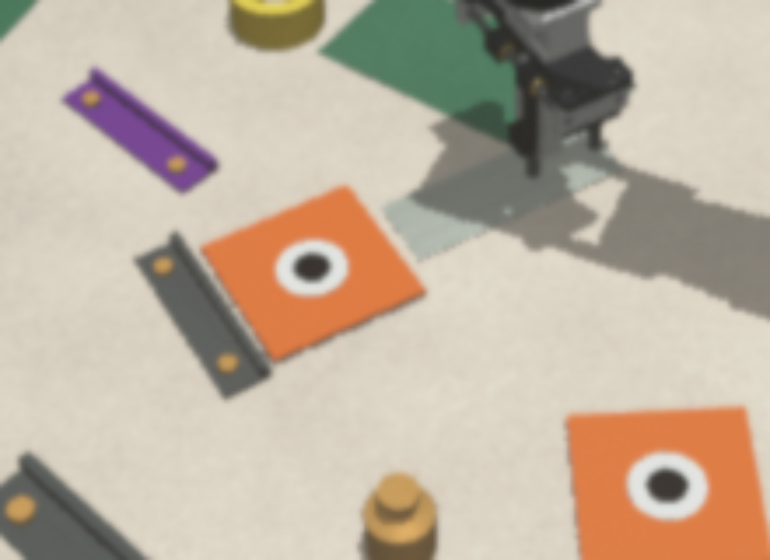

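Request:
{"op": "play_rows", "data": {
  "translation": [
    [0, 0, 0.05],
    [0.1, 0, 0],
    [0.25, 0, 0],
    [0.3, 0, 0],
    [0.3, 0, 0],
    [0.3, 0, 0],
    [0.3, 0, 0],
    [0.3, 0, 0]
  ],
  "twist": [
    [0, 0, 0],
    [0, 0, 0],
    [0, 0, 0],
    [0, 0, 0],
    [0, 0, 0],
    [0, 0, 0],
    [0, 0, 0],
    [0, 0, 0]
  ],
  "gripper": [-1, -1, -1, -1, -1, -1, -1, -1]
}}

```text
time: 10.3
tool_pos: [0.4664, 0.1341, 0.2338]
ee_rot: [3.141, 0.001, 0.986]
wrist_force: [-3.9, -4.9, 6.9]
width: 0.0239
finger_force: 30.0
```

Request:
{"op": "play_rows", "data": {
  "translation": [
    [0.3, 0, 0],
    [0.3, 0, 0],
    [0.3, 0, 0],
    [0.2, 0, 0],
    [0, 0, 0]
  ],
  "twist": [
    [0, 0, 0],
    [0, 0, 0],
    [0, 0, 0],
    [0, 0, 0],
    [0, 0, 0]
  ],
  "gripper": [-1, -1, -1, -1, -1]
}}

```text
time: 10.8
tool_pos: [0.491, 0.1714, 0.2338]
ee_rot: [3.141, -0.001, 0.987]
wrist_force: [0.1, -1.2, 4.1]
width: 0.024
finger_force: 30.0
```

Run:
```python
from h import *
from plan import *
from bench import robot
p,R,o=now();print(p.round(4),np.degrees(R.as_euler('xyz')).round(2),o["wrist_force"],o["wrist_torque"])
ims=[]
for c in("scene","side","wrist"):
    m=robot.camera_model(c);im=robot.snapshot(c)[:,:,::-1].copy();box=(.4,.72,.12,.42)
    r=rect(im,m,.010,*box);ims.append(r[::1,::1])
    h=cv2.cvtColor(r,cv2.COLOR_BGR2HSV).astype(int)
    print(c,fit((h[...,0]<14)&(h[...,1]>150)&(h[...,2]>50),box[1],box[3]))
cv2.imwrite("pics/ins.png",cv2.resize(np.hstack(ims),(800,284)))
cv2.imwrite("pics/ins_w.png",im)
```

```text
[0.491  0.1714 0.2338] [ 1.7995e+02 -9.0000e-02  5.6550e+01] [ 0.14335103 -1.24685183  4.06882764] [-0.35927724  0.37859115 -0.03301409]
scene [(array([0.5557, 0.2635], dtype=float32), 'L,W', np.float32(0.142), np.float32(0.1414), 'ang long', -122.47)]
side [(array([0.5506, 0.2642], dtype=float32), 'L,W', np.float32(0.1367), np.float32(0.1354), 'ang long', -32.91)]
wrist [(array([0.5297, 0.2254], dtype=float32), 'L,W', np.float32(0.1402), np.float32(0.0543), 'ang long', -32.83)]
```

View pics/ins.png

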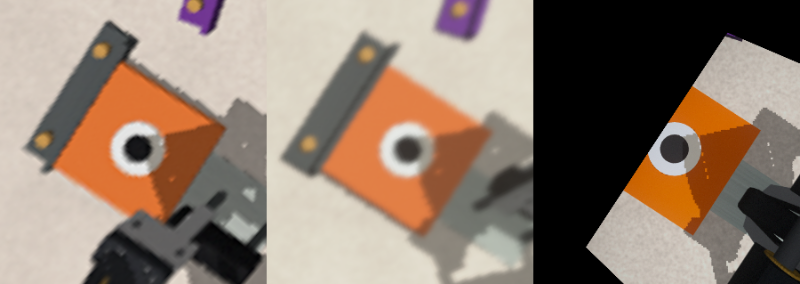

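Request:
{"op": "play_rows", "data": {
  "translation": [
    [0.2, 0, 0],
    [0.25, 0, 0],
    [0.18, 0, 0],
    [0, 0, 0],
    [0, 0, -0.1],
    [0, 0, -0.2],
    [0, 0, -0.2],
    [0, 0, 0]
  ],
  "twist": [
    [0, 0, 0],
    [0, 0, 0],
    [0, 0, 0],
    [0, 0, 0],
    [0, 0, 0],
    [0, 0, 0],
    [0, 0, 0],
    [0, 0, 0]
  ],
  "gripper": [-1, -1, -1, -1, -1, -1, -1, -1]
}}

```text
time: 11.75
tool_pos: [0.5042, 0.1912, 0.2541]
ee_rot: [3.14, -0.002, 0.986]
wrist_force: [-0.2, 0.2, -4.8]
width: 0.024
finger_force: 30.0
```

Run:
```python
from h import *
from plan import *
from bench import robot
p,R,o=now();print(p.round(4),np.degrees(R.as_euler('xyz')).round(2),o["wrist_force"],o["wrist_torque"],o["finger_force"])
ims=[]
for c in("side","wrist"):
    m=robot.camera_model(c);im=robot.snapshot(c)[:,:,::-1].copy()
    ims.append(cv2.resize(im[200:360,180:380] if c=="side" else im,(400,320)))
cv2.imwrite("pics/lift.png",np.hstack(ims)); cv2.imwrite("pics/lift_w.png",im)
```

```text
[0.5042 0.1912 0.2541] [ 1.7993e+02 -1.1000e-01  5.6480e+01] [-0.23539105  0.1508364  -4.80429523] [-0.20676595  0.17775865 -0.05172081] 29.983137845993042
```

View pics/lift.png

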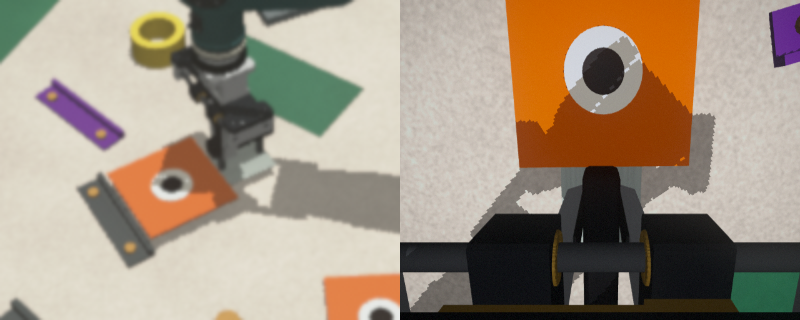

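```bash
sed -i 's/s=i\/n;pt/s=.5-.5*np.cos(np.pi*i\/n) if ease else i\/n;pt/; s/long=None):/long=None,ease=False):/' plan.py
python3 - <<'E'
from h import *
from plan import *
from bench import robot
p,R,o=now()
m=robot.camera_model("wrist");im=cv2.imread("pics/lift_w.png");K=np.array(m["camera_matrix"]);print("f",K[0,0])
h=cv2.cvtColor(im,cv2.COLOR_BGR2HSV).astype(int);M=(h[...,0]<16)&(h[...,1]>150)&(h[...,2]>50)
for r in (5,50,100,150,200,240): 
    c=np.where(M[r])[0];w=c.max()-c.min()+1;print(r,c.min(),c.max(),"depth",round(K[0,0]*.14/w,4))
print("lastrow",[np.where(M[:,c])[0].max() for c in (220,320,440)])
C=-cv2.Rodrigues(np.array(m["rvec"]))[0].T@np.array(m["tvec"]).reshape(3);print("cam",C,"exp top z",p[2]-.2338+.011)
z=p[2]-.2338+.011
for px in [(220,np.where(M[:,220])[0].max()),(440,np.where(M[:,440])[0].max())]:
    q=ray(m,px,z);print("near edge in tool",R.inv().apply([q[0]-p[0],q[1]-p[1],0])[:2])
for c in (5,):
  for r in(5,100,200):
    cc=np.where(M[r])[0];print(r,[R.inv().apply(np.r_[ray(m,(x,r),z)-p[:2],0])[:2].round(4) for x in(cc.min(),cc.max())])
# rails
for c in("scene","side"):
    im=cv2.imread(f"pics/{c}0.png");mm=robot.camera_model(c);box=(.48,.72,-.4,-.12)
    r=rect(im,mm,.055,*box);h=cv2.cvtColor(r,cv2.COLOR_BGR2HSV).astype(int)
    for t in(185,200,215):
        for q in fit((h[...,2]>t)&(h[...,1]<22),box[1],box[3],n=5):
            if .1<q[2]<.15:print(c,t,*q)
p1=p.copy();p1[2]+=.064
plan(p1,R,[.527,-.204,p1[2]],down(-39),32,ease=True)
E
```

```text
f 405.2290621969756
5 169 479 depth 0.1824
50 173 475 depth 0.1872
100 178 472 depth 0.1923
150 182 468 depth 0.1977
200 187 465 depth 0.2033
240 191 462 depth 0.2086
lastrow [np.int64(250), np.int64(249), np.int64(248)]
cam [0.54077392 0.24654711 0.23298107] exp top z 0.030356143708800066
near edge in tool [ 0.0153958  -0.05224595]
near edge in tool [0.01648214 0.06115204]
5 [array([ 0.129 , -0.0685]), array([0.1291, 0.0709])]
100 [array([ 0.0886, -0.0678]), array([0.0887, 0.0713])]
200 [array([ 0.0412, -0.0673]), array([0.0413, 0.072 ])]
scene 185 [ 0.6307 -0.2168] L,W 0.1306 0.018 ang long -40.04
scene 185 [ 0.56   -0.3031] L,W 0.1302 0.0164 ang long -38.66
scene 200 [ 0.6304 -0.2165] L,W 0.1299 0.0167 ang long -39.33
scene 200 [ 0.5593 -0.3033] L,W 0.1295 0.0164 ang long -39.25
scene 215 [ 0.6328 -0.2167] L,W 0.1243 0.0128 ang long -39.29
side 185 [ 0.5568 -0.3036] L,W 0.1276 0.0174 ang long -38.99
side 185 [ 0.6281 -0.2168] L,W 0.1278 0.0169 ang long -39.04
side 200 [ 0.6282 -0.2168] L,W 0.1247 0.0146 ang long -39.02
side 200 [ 0.5573 -0.3035] L,W 0.1242 0.0143 ang long -39.25
s
[... 695 characters left out ...]
.8], [0.0, 0.0, 0.81], [0.0, 0.0, 0.81]]
T [[-0.04, 0.48, 0.0], [-0.01, 0.48, 0.0], [0.03, 0.47, 0.0], [0.07, 0.46, 0.0], [0.1, 0.42, 0.0], [0.12, 0.4, 0.0], [0.14, 0.37, 0.0], [0.15, 0.32, 0.0]] 
W [[0.0, 0.0, 0.82], [0.0, 0.0, 0.81], [0.0, 0.0, 0.79], [0.0, 0.0, 0.77], [0.0, 0.0, 0.74], [0.0, 0.0, 0.7], [0.0, 0.0, 0.66], [0.0, 0.0, 0.6]]
T [[0.16, 0.29, 0.0], [0.15, 0.24, 0.0], [0.14, 0.21, 0.0], [0.12, 0.17, 0.0], [0.11, 0.12, 0.0], [0.07, 0.09, 0.0], [0.05, 0.06, 0.0], [0.02, 0.02, 0.0]] 
W [[0.0, 0.0, 0.55], [0.0, 0.0, 0.49], [0.0, 0.0, 0.42], [0.0, 0.0, 0.35], [0.0, 0.0, 0.28], [0.0, 0.0, 0.19], [0.0, 0.0, 0.12], [0.0, 0.0, 0.04]]
end [ 0.527  -0.2043  0.3171] [-179.98   -0.    -38.98]
```

Request:
{"op": "play_rows", "data": {
  "translation": [
    [0, 0, -0.15],
    [0, 0, -0.3],
    [0, 0, -0.35],
    [0, 0, -0.35],
    [0, 0, -0.3],
    [0, 0, -0.15],
    [0, 0, 0]
  ],
  "twist": [
    [0, 0, 0],
    [0, 0, 0],
    [0, 0, 0],
    [0, 0, 0],
    [0, 0, 0],
    [0, 0, 0],
    [0, 0, 0]
  ],
  "gripper": [-1, -1, -1, -1, -1, -1, -1]
}}

```text
time: 12.55
tool_pos: [0.5042, 0.191, 0.3189]
ee_rot: [3.139, -0.003, 0.986]
wrist_force: [-0.9, 0.0, -3.7]
width: 0.0239
finger_force: 30.0
```

Request:
{"op": "play_rows", "data": {
  "translation": [
    [-0.02, 0.01, 0.0],
    [-0.06, 0.05, 0.0],
    [-0.09, 0.07, 0.0],
    [-0.13, 0.1, 0.0],
    [-0.15, 0.14, 0.0],
    [-0.19, 0.17, 0.0],
    [-0.2, 0.2, 0.0],
    [-0.22, 0.24, 0.0]
  ],
  "twist": [
    [0.0, 0.0, 0.04],
    [0.0, 0.0, 0.12],
    [0.0, 0.0, 0.2],
    [0.0, 0.0, 0.27],
    [0.0, 0.0, 0.35],
    [0.0, 0.0, 0.42],
    [0.0, 0.0, 0.49],
    [0.0, 0.0, 0.55]
  ],
  "gripper": [-1, -1, -1, -1, -1, -1, -1, -1]
}}

```text
time: 13.35
tool_pos: [0.5074, 0.1321, 0.3172]
ee_rot: [3.141, -0.0, 0.737]
wrist_force: [-0.2, 0.8, -5.9]
width: 0.0241
finger_force: 30.0
```

Request:
{"op": "play_rows", "data": {
  "translation": [
    [-0.23, 0.28, 0.0],
    [-0.23, 0.32, 0.0],
    [-0.22, 0.35, 0.0],
    [-0.2, 0.39, 0.0],
    [-0.19, 0.42, 0.0],
    [-0.15, 0.44, 0.0],
    [-0.12, 0.46, 0.0],
    [-0.09, 0.48, 0.0]
  ],
  "twist": [
    [0.0, 0.0, 0.61],
    [0.0, 0.0, 0.65],
    [0.0, 0.0, 0.7],
    [0.0, 0.0, 0.74],
    [0.0, 0.0, 0.77],
    [0.0, 0.0, 0.8],
    [0.0, 0.0, 0.81],
    [0.0, 0.0, 0.81]
  ],
  "gripper": [-1, -1, -1, -1, -1, -1, -1, -1]
}}

```text
time: 14.15
tool_pos: [0.5152, -0.008, 0.3172]
ee_rot: [3.142, -0.0, 0.147]
wrist_force: [0.2, -0.6, -4.3]
width: 0.0238
finger_force: 30.0
```

Request:
{"op": "play_rows", "data": {
  "translation": [
    [-0.04, 0.48, 0.0],
    [-0.01, 0.48, 0.0],
    [0.03, 0.47, 0.0],
    [0.07, 0.46, 0.0],
    [0.1, 0.42, 0.0],
    [0.12, 0.4, 0.0],
    [0.14, 0.37, 0.0],
    [0.15, 0.32, 0.0]
  ],
  "twist": [
    [0.0, 0.0, 0.82],
    [0.0, 0.0, 0.81],
    [0.0, 0.0, 0.79],
    [0.0, 0.0, 0.77],
    [0.0, 0.0, 0.74],
    [0.0, 0.0, 0.7],
    [0.0, 0.0, 0.66],
    [0.0, 0.0, 0.6]
  ],
  "gripper": [-1, -1, -1, -1, -1, -1, -1, -1]
}}

```text
time: 14.95
tool_pos: [0.5231, -0.1477, 0.3171]
ee_rot: [-3.142, -0.0, -0.442]
wrist_force: [0.2, -0.3, -4.6]
width: 0.0232
finger_force: 30.0
```

Request:
{"op": "play_rows", "data": {
  "translation": [
    [0.16, 0.29, 0.0],
    [0.15, 0.24, 0.0],
    [0.14, 0.21, 0.0],
    [0.12, 0.17, 0.0],
    [0.11, 0.12, 0.0],
    [0.07, 0.09, 0.0],
    [0.05, 0.06, 0.0],
    [0.02, 0.02, 0.0]
  ],
  "twist": [
    [0.0, 0.0, 0.55],
    [0.0, 0.0, 0.49],
    [0.0, 0.0, 0.42],
    [0.0, 0.0, 0.35],
    [0.0, 0.0, 0.28],
    [0.0, 0.0, 0.19],
    [0.0, 0.0, 0.12],
    [0.0, 0.0, 0.04]
  ],
  "gripper": [-1, -1, -1, -1, -1, -1, -1, -1]
}}

```text
time: 15.75
tool_pos: [0.5271, -0.2044, 0.317]
ee_rot: [-3.141, 0.0, -0.681]
wrist_force: [0.2, -0.1, -5.3]
width: 0.0239
finger_force: 30.0
```

Request:
{"op": "play_rows", "data": {
  "translation": [
    [0, 0, 0]
  ],
  "twist": [
    [0, 0, 0]
  ],
  "gripper": [-1]
}}

```text
time: 15.85
tool_pos: [0.5271, -0.2042, 0.317]
ee_rot: [-3.141, 0.0, -0.68]
wrist_force: [0.3, 0.7, -4.4]
width: 0.0234
finger_force: 30.0
```

```bash
cat > pose.py <<'E'
from h import *
from plan import *
from bench import robot
p,R,o=now();print(round(o["time"],2),p.round(4),np.degrees(R.as_euler('xyz')).round(2),o["wrist_force"].round(2),o["wrist_torque"].round(3))
m=robot.camera_model("wrist");im=robot.snapshot("wrist")[:,:,::-1].copy()
h=cv2.cvtColor(im,cv2.COLOR_BGR2HSV).astype(int);M=(h[...,0]<16)&(h[...,1]>150)&(h[...,2]>50)
z=p[2]-.2338+.011
tl=lambda x,r:R.inv().apply(np.r_[ray(m,(x,r),z)-p[:2],0])[:2].round(4)
print("near",[tl(c,np.where(M[:,c])[0].max()) for c in(220,320,420)])
for r in(5,100,200):
    cc=np.where(M[r])[0];print(r,tl(cc.min(),r),tl(cc.max(),r))
sc=robot.snapshot("scene")[:,:,::-1]
E
python3 - <<'E'
exec(open("pose.py").read())
cv2.imwrite("pics/pre.png",np.hstack([cv2.resize(im,(400,300)),cv2.resize(sc[290:470,130:370],(400,300))]))
E
```

```text
15.85 [ 0.5271 -0.2042  0.317 ] [-1.7999e+02  1.0000e-02 -3.8960e+01] [ 0.26  0.73 -4.41] [ 0.141  0.236 -0.013]
near [array([ 0.0167, -0.0512]), array([0.0178, 0.0003]), array([0.0178, 0.0518])]
5 [ 0.1303 -0.0675] [0.1304 0.0715]
100 [ 0.0899 -0.0668] [0.0899 0.0723]
200 [ 0.0425 -0.0662] [0.0425 0.073 ]
```

View pics/pre.png

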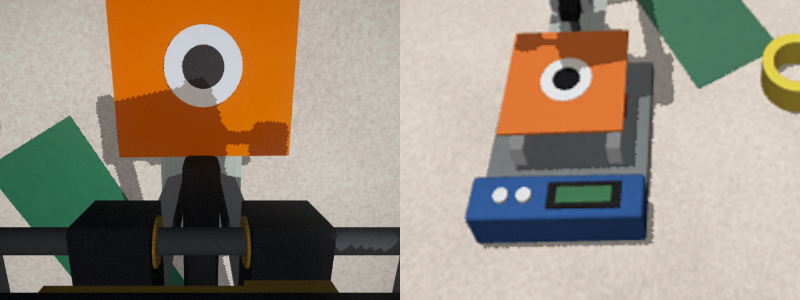

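Request:
{"op": "play_rows", "data": {
  "translation": [
    [0, -0.04, 0.1],
    [0, 0, 0.2],
    [0, 0, 0.2],
    [0, 0, 0.08],
    [0, 0, 0.05],
    [0, 0, 0.05],
    [0, 0, 0.05],
    [0, 0, 0.05]
  ],
  "twist": [
    [0, 0, 0],
    [0, 0, 0],
    [0, 0, 0],
    [0, 0, 0],
    [0, 0, 0],
    [0, 0, 0],
    [0, 0, 0],
    [0, 0, 0]
  ],
  "gripper": [-1, -1, -1, -1, -1, -1, -1, -1]
}}

```text
time: 16.75
tool_pos: [0.5282, -0.2032, 0.2862]
ee_rot: [-3.141, -0.001, -0.68]
wrist_force: [-0.3, 0.3, -3.3]
width: 0.0239
finger_force: 30.0
```

Request:
{"op": "play_rows", "data": {
  "translation": [
    [0, 0, 0.05],
    [0, 0, 0.05],
    [0, 0, 0.08],
    [0, 0, 0.08],
    [0, 0, 0.06],
    [0, 0, 0],
    [0, 0, 0],
    [0, 0, 0]
  ],
  "twist": [
    [0, 0, 0],
    [0, 0, 0],
    [0, 0, 0],
    [0, 0, 0],
    [0, 0, 0],
    [0, 0, 0],
    [0, 0, 0],
    [0, 0, 0]
  ],
  "gripper": [-1, -1, -1, -1, -1, -1, -1, -1]
}}

```text
time: 17.55
tool_pos: [0.5282, -0.2031, 0.2732]
ee_rot: [-3.141, -0.0, -0.68]
wrist_force: [-0.8, 0.1, -2.3]
width: 0.0239
finger_force: 30.0
```

Run:
```python
exec(open("pose.py").read())
si=robot.snapshot("side")[:,:,::-1]
cv2.imwrite("pics/down.png",np.hstack([cv2.resize(si[140:230,270:390],(400,300)),cv2.resize(sc[290:470,130:370],(400,300))]))
for c,q in(("scene",sc),("side",si)):
    mm=robot.camera_model(c);box=(.45,.72,-.4,-.12);hh=cv2.cvtColor(rect(np.ascontiguousarray(q),mm,.064,*box),cv2.COLOR_BGR2HSV).astype(int)
    print(c,fit((hh[...,0]<14)&(hh[...,1]>150)&(hh[...,2]>50),box[1],box[3]))
```

```text
17.55 [ 0.5282 -0.2031  0.2732] [-1.7999e+02 -2.0000e-02 -3.8970e+01] [-0.84  0.11 -2.3 ] [ 0.038  0.077 -0.027]
near [array([ 0.0131, -0.0514]), array([0.0174, 0.0003]), array([0.0142, 0.0521])]
5 [ 0.1305 -0.0725] [0.1305 0.0769]
100 [ 0.09  -0.072] [0.0901 0.0776]
200 [ 0.0426 -0.0712] [0.0427 0.078 ]
scene [(array([ 0.596 , -0.2576], dtype=float32), 'L,W', np.float32(0.1427), np.float32(0.1402), 'ang long', -38.42)]
side [(array([ 0.6197, -0.2224], dtype=float32), 'L,W', np.float32(0.14), np.float32(0.0611), 'ang long', -32.12)]
```

View pics/down.png

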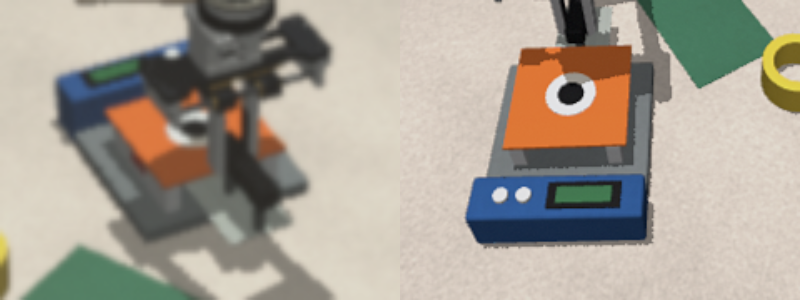

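Request:
{"op": "play_rows", "data": {
  "translation": [
    [-0.1, 0, 0],
    [-0.3, 0, 0],
    [-0.5, 0, 0],
    [-0.6, 0, 0],
    [-0.6, 0, 0],
    [-0.6, 0, 0],
    [-0.6, 0, 0],
    [-0.45, 0, 0]
  ],
  "twist": [
    [0, 0, 0],
    [0, 0, 0],
    [0, 0, 0],
    [0, 0, 0],
    [0, 0, 0],
    [0, 0, 0],
    [0, 0, 0],
    [0, 0, 0]
  ],
  "gripper": [-1, -1, -1, -1, -1, -1, -1, -1]
}}

```text
time: 18.5
tool_pos: [0.4096, -0.1073, 0.2729]
ee_rot: [-3.141, 0.001, -0.68]
wrist_force: [0.3, 1.0, -2.9]
width: 0.024
finger_force: 30.0
```

Request:
{"op": "play_rows", "data": {
  "translation": [
    [0, 0, 0],
    [0, 0, -0.3],
    [0, 0, -0.3]
  ],
  "twist": [
    [0, 0, 0],
    [0, 0, 0],
    [0, 0, 0]
  ],
  "gripper": [-1, -1, -1]
}}

```text
time: 18.8
tool_pos: [0.4117, -0.1089, 0.2982]
ee_rot: [-3.141, -0.001, -0.68]
wrist_force: [0.1, -0.4, -2.2]
width: 0.0239
finger_force: 30.0
```

Run:
```python
from h import *
from plan import *
from bench import robot
p,R,o=now();print(p,o["wrist_force"])
plan(p,R,[.4985,-.014,.285],down(-10),8)
for c in("scene","side"):
    q=robot.snapshot(c)[:,:,::-1].copy();cv2.imwrite(f"pics/{c}_out.png",q)
    mm=robot.camera_model(c);box=(.45,.72,-.4,-.12);hh=cv2.cvtColor(rect(q,mm,.064,*box),cv2.COLOR_BGR2HSV).astype(int)
    print(c,fit((hh[...,0]<14)&(hh[...,1]>150)&(hh[...,2]>50),box[1],box[3]))
```

```text
[ 0.41171281 -0.10892719  0.29817612] [ 0.07523138 -0.36622879 -2.243204  ]
T [[0.02, -0.4, 0.04], [0.05, -0.4, 0.04], [0.08, -0.39, 0.04], [0.1, -0.39, 0.05], [0.12, -0.39, 0.04], [0.15, -0.37, 0.04], [0.17, -0.36, 0.04], [0.19, -0.36, 0.04]] 
W [[0.0, 0.0, -0.63], [0.0, 0.0, -0.63], [0.0, 0.0, -0.64], [0.0, 0.0, -0.63], [0.0, 0.0, -0.63], [0.0, -0.01, -0.63], [0.0, 0.0, -0.64], [0.0, 0.0, -0.63]]
end [ 0.4984 -0.0138  0.285 ] [ 1.80e+02  1.00e-02 -9.98e+00]
scene [(array([ 0.5963, -0.2579], dtype=float32), 'L,W', np.float32(0.1417), np.float32(0.1402), 'ang long', -38.29)]
side [(array([ 0.5922, -0.2542], dtype=float32), 'L,W', np.float32(0.1419), np.float32(0.141), 'ang long', -128.26)]
```

Request:
{"op": "play_rows", "data": {
  "translation": [
    [0.02, -0.4, 0.04],
    [0.05, -0.4, 0.04],
    [0.08, -0.39, 0.04],
    [0.1, -0.39, 0.05],
    [0.12, -0.39, 0.04],
    [0.15, -0.37, 0.04],
    [0.17, -0.36, 0.04],
    [0.19, -0.36, 0.04]
  ],
  "twist": [
    [0, 0, -0.63],
    [0, 0, -0.63],
    [0, 0, -0.64],
    [0, 0, -0.63],
    [0, 0, -0.63],
    [0, 0, -0.63],
    [0, 0, -0.64],
    [0, 0, -0.63]
  ],
  "gripper": [-1, -1, -1, -1, -1, -1, -1, -1]
}}

```text
time: 19.7
tool_pos: [0.4992, -0.0134, 0.2839]
ee_rot: [3.142, -0.0, -0.172]
wrist_force: [0.4, 0.1, -2.2]
width: 0.0235
finger_force: 30.0
```

Request:
{"op": "play_rows", "data": {
  "translation": [
    [0, 0, 0],
    [0, 0, 0.3],
    [0, 0, 0.4],
    [0, 0, 0.3],
    [0, 0, 0.15],
    [0, 0, 0],
    [0, 0, 0]
  ],
  "twist": [
    [0, 0, 0],
    [0, 0, 0],
    [0, 0, 0],
    [0, 0, 0],
    [0, 0, 0],
    [0, 0, 0],
    [0, 0, 0]
  ],
  "gripper": [-1, -1, -1, -1, -1, -1, -1]
}}

```text
time: 20.4
tool_pos: [0.4982, -0.0138, 0.2381]
ee_rot: [-3.142, -0.001, -0.175]
wrist_force: [-0.3, -0.5, -2.9]
width: 0.0238
finger_force: 30.0
```

Lower the last 4 mm, open, and check.

Request:
{"op": "play_rows", "data": {
  "translation": [
    [0, 0, 0.05],
    [0, 0, 0.04],
    [0, 0, 0.02],
    [0, 0, 0],
    [0, 0, 0],
    [0, 0, 0],
    [0, 0, 0],
    [0, 0, 0]
  ],
  "twist": [
    [0, 0, 0],
    [0, 0, 0],
    [0, 0, 0],
    [0, 0, 0],
    [0, 0, 0],
    [0, 0, 0],
    [0, 0, 0],
    [0, 0, 0]
  ],
  "gripper": [-1, -1, -1, -1, 1, 1, 1, 1]
}}

```text
time: 21.2
tool_pos: [0.4982, -0.0136, 0.2338]
ee_rot: [-3.142, -0.001, -0.174]
wrist_force: [0.6, 0.0, -0.0]
width: 0.0524
finger_force: 0.0
```

Request:
{"op": "play_rows", "data": {
  "translation": [
    [0, 0, 0],
    [0, 0, 0],
    [0, 0, 0],
    [0, 0, 0],
    [0, 0, -0.2],
    [0, 0, -0.5],
    [0, 0, -0.8],
    [0, 0, -0.8]
  ],
  "twist": [
    [0, 0, 0],
    [0, 0, 0],
    [0, 0, 0],
    [0, 0, 0],
    [0, 0, 0],
    [0, 0, 0],
    [0, 0, 0],
    [0, 0, 0]
  ],
  "gripper": [1, 1, 1, 1, 1, 1, 1, 1]
}}

```text
time: 22.0
tool_pos: [0.4979, -0.0136, 0.3266]
ee_rot: [-3.142, 0.001, -0.174]
wrist_force: [0.6, -0.6, -0.2]
width: 0.0936
finger_force: 0.0
```

Request:
{"op": "play_rows", "data": {
  "translation": [
    [0, 0, -0.8],
    [0, 0, -0.4],
    [0, 0, 0],
    [0, 0, 0]
  ],
  "twist": [
    [0, 0, 0],
    [0, 0, 0],
    [0, 0, 0],
    [0, 0, 0]
  ],
  "gripper": [1, 1, 1, 1]
}}

```text
time: 22.4
tool_pos: [0.4979, -0.0136, 0.3735]
ee_rot: [-3.142, -0.0, -0.174]
wrist_force: [-0.1, 0.4, 0.1]
width: 0.0941
finger_force: 0.0
```

Run:
```python
from bench import robot
import cv2,numpy as np
im=robot.snapshot("scene")[:,:,::-1];cv2.imwrite("pics/end.png",im)
for n in("lifter_blade","plate","scale","bay"):print(n,[(np.round(r["centre"],3),round(r["score"],2)) for r in robot.spot_point(n,"scene")])
```

```text
lifter_blade [(array([ 0.531, -0.016, -0.001]), 0.96)]
plate [(array([ 0.592, -0.259,  0.057]), 0.65), (array([ 0.202,  0.33 , -0.001]), 0.56)]
scale []
bay [(array([ 0.535, -0.031, -0.002]), 0.56)]
```

View pics/end.png

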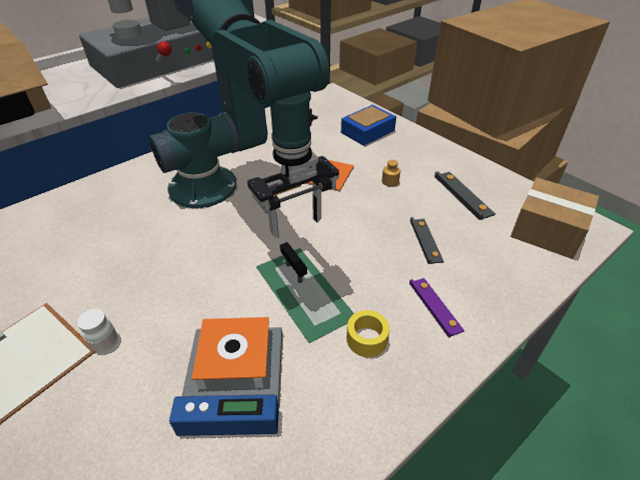

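The plate lies flat on the rails (232,347), the lifter is flat on the bay (300,275), and the tape roll, weight and jar look unmoved.

```bash
python3 -c "
from bench import robot
print(robot.close_job())"
```

```text
the job is handed in; nothing more can be done
None
```

The job is handed in, with no verdict returned: by my last measurements the plate lies flat on the scale's rails, about 5 mm off centre and square within about 1°, the lifter is back flat on the green rectangle, and the tape roll, weight and jar look unmoved.

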